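# Lap the sloping face of an angle block with a sprung lapping block

### The job

Pick up the sprung lapping block by its wooden handle, lay its iron sole flat on the sloping ground face of the cast-iron angle block with one end close to the raised cheek, and press until the spring is about half in. Keeping that steady pressure, never pressing the spring right home, draw it along the face in one slow stroke of about four seconds, until its leading end is level with the open end of the face. Then lift it off and stand it gently upright with its whole sole on the round cork mat, let go, and leave everything else where it stands.

Things in the scene. Friction and masses are not known exactly. Their poses are not given: they have to be found in the camera images.
- lap: sprung lapping block, loose, 0.56 kg: grey iron sole 50 x 90 x 12 mm below a mahogany bar handle 24 wide (x), 84 long (y), 40 mm high, on two brass sprung stems; ends alike. Pose of the handle: origin on the centre line where the sole's underside is with the spring fully out, z up, y lengthwise. Handle spans z = 34 to 74 mm; sole's underside at z = joint sole. Starts standing on the table
- sole (a joint): how far the spring of the lapping block is pressed in: 0 = fully out, 0.010 = half in, 0.020 = right home (m); spring about 0.6 N per mm; its own weight presses it in about 3 mm when standing
- wedge: the cast-iron angle block, fixed: a wedge 90 mm deep (x) and 220 mm long (y), 19 mm high along its low side (-x) and 71 mm along its high side (+x), with two small clamping lugs 20 mm high beyond the high side; origin at the centre of its underside, z up
- face: the bright ground sloping face of the angle block, 30 degrees from level: origin at its centre, on the surface; z square out of the face, x up the slope, y level along its length. It spans x = -52 to 52 mm, y = -110 to 100 mm; the raised cheek, 10 mm thick and 15 mm proud, crosses the end at y = 100 to 110 mm; the end at y = -110 mm is open
- mat: round cork mat, fixed, 160 mm across and 4 mm thick; origin at the centre of its underside
- vblock: bystander: grey iron V-block 60 x 80 x 50 mm high, origin at the centre of its underside
- prism: bystander: glass wedge prism 50 x 80 mm, 44 mm high, origin at the centre of its underside
- square: bystander: blued steel square lying flat, stock 22 x 100 x 20 mm (origin under its centre), blade reaching 150 mm along x at one end
- lensbox: bystander: mahogany lens box 84 x 124 mm, 52 mm high, origin at the centre of its underside
- eyepiece: bystander: upright brass eyepiece, 48 mm across and 66 mm high, origin at the centre of its underside
- parallel: bystander: iron parallel bar 40 x 160 x 50 mm high with a level top, origin at the centre of its underside
Things that resemble listed ones, but are neither listed nor needed, are in the scene too. What is shaped like the lap but blue, red or turquoise is not meant.

How it is judged:
By the outcome, as a careful person would: the job done as asked, in the order asked, and still so for the second after the job is handed in, with the robot touching nothing.
It also fails if it takes over 54 s, if anything falls off the work surface, if the arm or the gripper's body presses on something with over 40 N, if the wrist force passes 120 N, or if a joint passes its speed limit or range.

### The arm

A 6-joint arm with a two-finger parallel gripper is mounted at the origin on the work surface. World frame = base frame: x ahead of the robot, y to its left, z up, the work surface at z = 0. Lengths are in m, angles in rad, forces in N, time in s.
With the tool pointing down it reaches from about 0.375 to 0.975 m from the base axis. Payload 3.8 kg.
Tool frame: the origin (TCP) lies between the finger pads; the fingertips stand 22 mm ahead of it and the grasp point (between the pads) lies 3 mm ahead of it; z points along the fingers, y is the direction in which the jaws open and shut (so a half turn about z gives the same grasp; the last joint's range is limited). The gripper opens to 85 mm and grips with 20 to 120 N. Pads are 22 mm wide; open, the fingers measure 114 mm over their backs; the gripper's body (76 mm by 85 mm) begins 54 mm behind the grasp point. The pads swing forward as they close: fully open they stand 13 mm farther back than shut.
Start: joints at [-1.301, 0.264, 1.604, -0, 1.274, -0.037], TCP at [0.204, -0.643, 0.253] pointing down, gripper open.
Joint ranges: [-2.63, 2.63], [-0.94, 2.18], [0.31, 2.57], [-1.31, 4.45], [0, 2.66], [-2.55, 2.55]. Speed limits (rad/s): [2.57, 2.57, 3.14, 3.14, 3.14, 3.14].

### API

Orientations are given as a rotation vector (axis times angle).
In Python, from workcell import * gives the robot as it stands.
- The arm moves only by the tool step_arm, never from a script. Its argument "motion" is a list that holds one entry, the list of rows, each a list of 7 numbers: the finger opening in m, from 0 to 0.0854, then the shift along the world's x, y, z in m, then the turn, a rotation vector about the world's x, y, z in degrees. A call has exactly 8 rows; each row is the pose to reach, as a shift and turn from the pose measured when the call began; what a row does not reach only later rows make up. A row lasts 1/8 s, in which the tool goes at most 62.5 mm and 10.7 degrees, less where a joint would pass 70% of its speed; a pose out of reach is approached as far as the arm can. A call with a gripper value outside its range is refused whole. The fingers move at their own pace and stop on an object; "newtons" is the grip in N (left out, the last holds). Time passes only in rows, so rows that repeat a pose let the fingers close, or fill a call up. It gives the time, the measured TCP pose, the force and the opening at its end, in the units of the state.
- read_state(): the state, without advancing time (a new reading comes with each control period).
- read_camera(name): name is "scene" or "top" or "wrist"; returns (picture, depth): 480x640x3 uint8, blue, green, red; 480x640 float32, m along the optical axis (not along the pixel's ray), 0 where there is no reading.
- get_calibration(name): a dict with "K" (3x3 intrinsics, pixels), "dist_coeffs" ([k1, k2, p1, p2, k3] as OpenCV has them; the pictures are not rectified), "world_from_camera" (4x4, takes a point from camera to world coordinates). Camera axes: x right, y down, z forward; pixel columns grow to the right and rows downward; lengths in m; the calibration is good to about 2 mm. A picture is of the moment at which its call begins: read the wrist's pose just before it. get_calibration takes no time and is no camera call; for the wrist camera it gives the pose at the moment of the call.
- finish_job(): hands the job in, once; it reports no verdict.
Trained networks look in the newest picture that a camera, given by its name, has taken for a name from the list of things; names that differ only in an ending like _2 or _b are one class to them, and where a whole thing is asked for, a point or a joint stands for the part that bears it (a point fixed in the world has none). Each returns a list of dicts, best first, with "score" (0 to 1); they miss things now and then, are a little off and sometimes report something else, mostly with a low value. They report only what shows in the picture. A call takes as long as a camera call. They do not tell look-alikes from the thing itself.
- spot_in(camera, thing): "xyz" ([x, y, z] in m, in the coordinates of the camera as it stood for that picture, good to about 4 mm: the middle of the surface that is visible of it).
- regions_of(camera, thing): "region" (480x640 bool, what is visible of it).
The state is a dict: "time": time; "q": joint angles; "joint_vel": joint speeds; "joint_torque": joint torques, N m; "tool_pos": TCP position; "tcp_rot": TCP orientation; "wrist_force": force on the tool from outside, world axes, zero at the start; "torque": the same for the moment, N m; "width": opening from 0.0 (shut) to 1.0 (fully open).
Only numpy, scipy, OpenCV 4.12 (cv2) and the standard library are available. Lean on these libraries where they do the work, as an engineer would, in place of code of your own. Each camera call takes 0.05 s, during which the arm holds its last target. There are 200 camera calls.

## Working session

There is one attempt and no reset: what is moved stays moved. The work goes in short steps, Python scripts to look and compute and a tool call to move; the robot and the scene stay as the last step left them, time stands still between calls to the robot, and variables do not carry over. Pictures are saved under pics/ and viewed, on a budget of 10 in all, crops included, one or two more only if the job needs it, and the job is handed in when it is done.

Besides the shell and the picture viewer there is one more tool, called as a command line: name --argument value ..., lists and objects as JSON in quotes. step_arm: Moves the arm, as the interface text tells. Its arguments: {"type":"object","properties":{"motion":{"type":"array"},"newtons":{"type":"number"}},"required":["motion"]}

```bash
mkdir -p pics; ls; cat > h.py <<'E'
import numpy as np, cv2
from workcell import *
from scipy.spatial.transform import Rotation as R
def cloud(cam, depth, cal=None):
    c=cal or get_calibration(cam); K=np.array(c["K"],float); d=np.array(c["dist_coeffs"],float); T=np.array(c["world_from_camera"])
    v,u=np.mgrid[0:480,0:640]
    p=cv2.undistortPoints(np.stack([u,v],-1).reshape(-1,1,2).astype(float),K,d).reshape(480,640,2)
    P=np.dstack([p*depth[...,None],depth])
    W=P@T[:3,:3].T+T[:3,3]; W[depth<=0]=np.nan
    return W
E
python3 - <<'E'
from h import *
s=read_state(); print(s)
for c in ["scene","top"]:
    im,d=read_camera(c); cv2.imwrite(f"pics/{c}0.png",im); np.savez(f"{c}0.npz",im=im,d=d)
    T=np.array(get_calibration(c)["world_from_camera"]); print(c,T.round(3).tolist())
    for n in ["lap","wedge","face","mat","vblock","prism","square","lensbox","eyepiece","parallel"]:
        print(n,[(round(r["score"],2),(T[:3,:3]@np.array(r["xyz"])+T[:3,3]).round(3).tolist()) for r in spot_in(c,n)])
print(read_state()["time"])
E
```

```text
pics
{'time': 0.0, 'q': array([-1.30091296e+00,  2.64771833e-01,  1.60539554e+00, -3.65888338e-05,
        1.27371853e+00, -3.69023762e-02]), 'joint_vel': array([ 0.00038288, -0.00040256, -0.00041741,  0.00081403,  0.00012533,
        0.00060139]), 'joint_torque': array([ 2.16963730e-03, -5.15107048e+01, -3.67315757e+01, -1.78610594e-04,
        1.29681540e-02, -1.81551866e-05]), 'tool_pos': array([ 0.2036467 , -0.64281416,  0.25193777]), 'tcp_rot': array([-3.10245566e+00, -4.79679632e-01,  4.72898616e-04]), 'wrist_force': array([ 0.3082303 , -0.04691323, -0.11602199]), 'torque': array([ 0.0063434 , -0.03204252,  0.01493429]), 'width': 0.9972653243237538}
scene [[-0.217, 0.709, -0.671, 1.375], [0.976, 0.162, -0.146, 0.169], [0.005, -0.687, -0.727, 1.045], [0.0, 0.0, 0.0, 1.0]]
lap [(0.94, [0.561, -0.338, 0.04]), (0.92, [0.403, -0.536, 0.038]), (0.87, [0.448, -0.407, 0.041]), (0.63, [0.215, -0.304, 0.039]), (0.35, [0.553, 0.214, 0.043])]
wedge [(0.84, [0.555, 0.214, 0.045])]
face [(0.87, [0.535, 0.208, 0.051])]
mat [(0.75, [0.471, -0.089, 0.006]), (0.6, [0.354, -0.29, 0.054])]
vblock 
[... 297 characters left out ...]

top [[0.022, -0.993, 0.119, 0.281], [-1.0, -0.023, -0.007, -0.04], [0.01, -0.118, -0.993, 1.703], [0.0, 0.0, 0.0, 1.0]]
lap [(0.81, [0.436, -0.4, 0.01]), (0.64, [0.541, -0.337, 0.045]), (0.6, [0.394, -0.534, 0.014]), (0.56, [0.338, -0.291, 0.061])]
wedge [(0.65, [0.529, 0.214, 0.045]), (0.22, [0.713, -0.369, 0.053])]
face [(0.81, [0.527, 0.21, 0.047]), (0.61, [0.698, -0.199, 0.021]), (0.4, [0.532, -0.339, 0.012])]
mat [(0.71, [0.462, -0.092, 0.006])]
vblock [(0.92, [0.382, 0.111, 0.038]), (0.4, [0.528, -0.341, 0.012])]
prism []
square [(0.66, [0.706, -0.044, 0.01])]
lensbox [(0.6, [0.715, -0.367, 0.051])]
eyepiece [(0.71, [0.338, -0.293, 0.062])]
parallel [(0.65, [0.427, 0.445, 0.051])]
1.1
```

View pics/scene0.png

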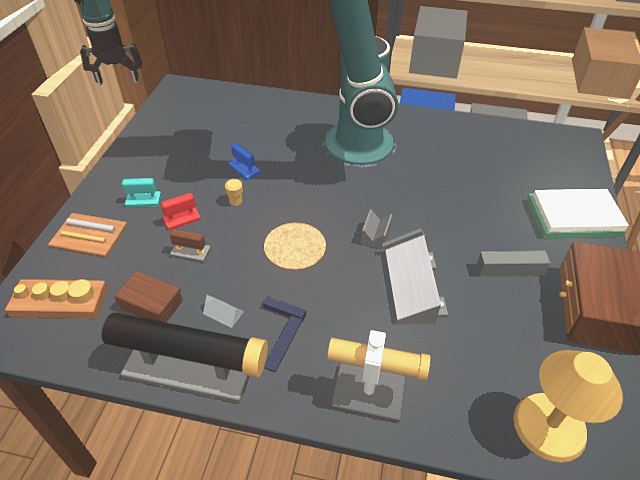

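View pics/top0.png

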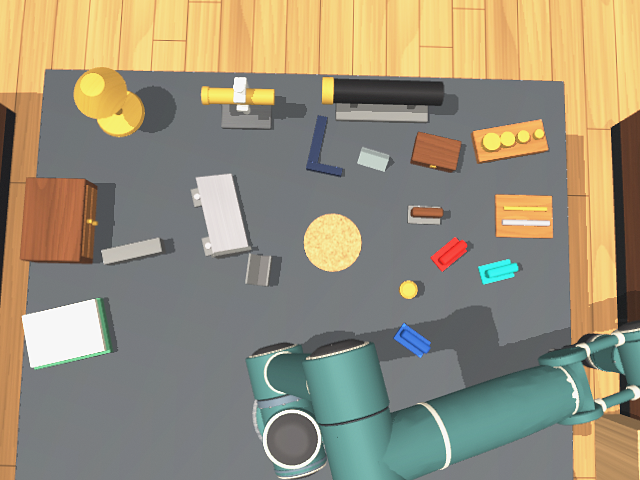

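The lap is the mahogany-handled block at scene pixel (187,245), top pixel (425,214). The red, turquoise and blue ones are decoys. The wedge is at scene (413,275), with its cheek at the robot end and its lugs at +y. The mat is at scene (295,245).

```bash
python3 - <<'E'
from h import *
s=read_state(); r=R.from_rotvec(s["tcp_rot"]); print("tool axes cols\n",r.as_matrix().round(2))
W={}
for c in ["scene","top"]:
    z=np.load(f"{c}0.npz"); w=cloud(c,z["d"]); P=w.reshape(-1,3); P=P[np.isfinite(P[:,0])]; W[c]=P
    def box(x0,x1,y0,y1,z0,z1): return P[(P[:,0]>x0)&(P[:,0]<x1)&(P[:,1]>y0)&(P[:,1]<y1)&(P[:,2]>z0)&(P[:,2]<z1)]
    t=box(.5,.65,.0,.1,-.02,.02); print(c,"table z",np.median(t[:,2]).round(4), len(t))
    # lap handle
    h=box(.48,.62,-.41,-.27,.055,.09); print(" handle top z",np.median(h[:,2]).round(4),len(h), cv2.minAreaRect((h[:,:2]*1000).astype(np.float32)))
    h=box(.48,.62,-.41,-.27,.006,.09); print(" lap all", cv2.minAreaRect((h[:,:2]*1000).astype(np.float32)))
    m=box(.36,.58,-.20,.02,.0025,.0065); (cx,cy),rad=cv2.minEnclosingCircle((m[:,:2]*1000).astype(np.float32)); print(" mat",m[:,:2].mean(0).round(4),cx,cy,rad,len(m))
    f=box(.40,.68,.12,.31,.015,.09); 
    g=box(.48,.58,.185,.235,.015,.09)
    A=np.c_[g[:,:2],np.ones(len(g))]; 
    for _ in range(3):
        co=np.linalg.lstsq(A,g[:,2],rcond=None)[0]; k=abs(g[:,2]-A@co)<.004; g=g[k];A=A[k]
    n=np.array([-co[0],-co[1],1]);n/=np.linalg.norm(n); print(" normal",n.round(4),"slope",np.degrees(np.arccos(n[2])),"low-dir yaw",np.degrees(np.arctan2(n[1],n[0])), co.round(4))
    e=f[:,2]-np.c_[f[:,:2],np.ones(len(f))]@co
    on=f[abs(e)<.004]; print(" face rect",cv2.minAreaRect((on[:,:2]*1000).astype(np.float32)),len(on))
    ch=f[e>.009]; print(" cheek",len(ch),ch.mean(0).round(3), cv2.minAreaRect((ch[:,:2]*1000).astype(np.float32)))
E
```

```text
tool axes cols
 [[ 0.95  0.3  -0.  ]
 [ 0.3  -0.95  0.  ]
 [-0.   -0.   -1.  ]]
scene table z 0.0004 2064
 handle top z 0.0691 342 ((550.453125, -340.0122375488281), (86.2912826538086, 26.606393814086914), 89.03788757324219)
 lap all ((544.4213256835938, -340.62005615234375), (103.89030456542969, 128.95928955078125), 88.7149429321289)
 mat [ 0.4722 -0.0903] 470.4346008300781 -91.8175048828125 151.5213165283203 2019
 normal [ 0.1256 -0.481   0.8677] slope 29.811618060376116 low-dir yaw -75.36152179481141 [-0.1448  0.5544  0.0076]
 face rect ((516.5415649414062, 203.87648010253906), (258.99261474609375, 100.93191528320312), 17.906246185302734) 2934
 cheek 285 [0.429 0.164 0.055] ((431.23431396484375, 168.2416229248047), (102.171142578125, 47.77156066894531), 80.00186157226562)
top table z -0.0002 1903
 handle top z 0.0688 294 ((545.9867553710938, -342.25067138671875), (86.73767852783203, 25.613361358642578), 88.12196350097656)
 lap all ((550.3584594726562, -340.2159118652344), (139.22100830078125, 138.6633758544922), 89.88419342041016)
 mat [ 0.4694 -0.0943] 467.81439208984375 -89.01837158203125 150.85897827148438 1683
 normal [ 0.1351 -0.4784  0.8677] slope 29.806771973380016 low-dir yaw -74.23370067646681 [-0.1557  0.5513  0.0122]
 face rect ((530.2381591796875, 209.94752502441406), (221.73477172851562, 92.5656509399414), 14.743535995483398) 1805
 cheek 242 [0.445 0.169 0.054] ((527.6712036132812, 196.68577575683594), (273.15081787109375, 119.92530822753906), 8.120675086975098)
```

step_arm --motion '[[[0.0854, 0.042, 0.038, 0, 0, 0, 9], [0.0854, 0.084, 0.076, 0, 0, 0, 18], [0.0854, 0.126, 0.114, 0, 0, 0, 27], [0.0854, 0.168, 0.152, 0, 0, 0, 36], [0.0854, 0.21, 0.19, 0, 0, 0, 45], [0.0854, 0.254, 0.226, 0, 0, 0, 54], [0.0854, 0.298, 0.264, 0, 0, 0, 63], [0.0854, 0.342, 0.302, 0, 0, 0, 71]]]'

```text
time: 2.1
tool_pos: [0.5472, -0.3402, 0.2535]
tcp_rot: [2.243, 2.198, 0.0]
wrist_force: [0.9, -0.0, -0.2]
width: 1.004
```

```bash
python3 - <<'E'
from h import *
s=read_state(); print(s["time"],s["tool_pos"],R.from_rotvec(s["tcp_rot"]).as_matrix().round(3).tolist(),s["q"].round(2),s["joint_vel"].round(2))
c=get_calibration("wrist"); print(np.array(c["world_from_camera"]).round(3).tolist())
im,d=read_camera("wrist"); cv2.imwrite("pics/w1.png",im)
P=cloud("wrist",d,c).reshape(-1,3); P=P[np.isfinite(P[:,0])]
def box(x0,x1,y0,y1,z0,z1): return P[(P[:,0]>x0)&(P[:,0]<x1)&(P[:,1]>y0)&(P[:,1]<y1)&(P[:,2]>z0)&(P[:,2]<z1)]
print(np.nanmedian(box(.4,.7,-.45,-.2,-.02,.005)[:,2]))
h=box(.50,.60,-.41,-.27,.06,.09); print(" handle top z",np.median(h[:,2]).round(4),len(h), cv2.minAreaRect((h[:,:2]*1000).astype(np.float32)))
h=box(.50,.60,-.41,-.27,.008,.03); print(" sole", len(h),cv2.minAreaRect((h[:,:2]*1000).astype(np.float32)))
E
```

```text
2.1 [ 0.54717339 -0.34018902  0.2535381 ] [[0.02, 1.0, 0.0], [1.0, -0.02, -0.0], [-0.0, 0.0, -1.0]] [-0.59  0.21  1.67 -0.    1.26 -0.57] [ 0.71  0.23 -0.27 -0.    0.04 -0.39]
[[1.0, -0.02, -0.005, 0.548], [-0.02, -0.963, -0.27, -0.273], [0.0, 0.27, -0.963, 0.374], [0.0, 0.0, 0.0, 1.0]]
0.00020471139323094412
 handle top z 0.0702 2148 ((546.1621704101562, -340.50946044921875), (82.52498626708984, 23.454978942871094), 89.34912109375)
 sole 1780 ((546.3619384765625, -341.144287109375), (89.74552917480469, 50.09332275390625), 88.97013092041016)
```

step_arm --motion '[[[0.0854, -0.001, -0.001, -0.02, 0, 0, 0], [0.0854, -0.001, -0.001, -0.045, 0, 0, 0], [0.0854, -0.001, -0.001, -0.07, 0, 0, 0], [0.0854, -0.001, -0.001, -0.095, 0, 0, 0], [0.0854, -0.001, -0.001, -0.12, 0, 0, 0], [0.0854, -0.001, -0.001, -0.14, 0, 0, 0], [0.0854, -0.001, -0.001, -0.15, 0, 0, 0], [0.0854, -0.001, -0.001, -0.15, 0, 0, 0]]]'

```text
time: 3.15
tool_pos: [0.5505, -0.3359, 0.1025]
tcp_rot: [-2.235, -2.206, -0.009]
wrist_force: [0.2, -0.8, 0.6]
width: 1.0
```

step_arm --motion '[[[0.0854, -0.004, -0.005, -0.005, 0, 0, 0], [0.0854, -0.004, -0.005, -0.015, 0, 0, 0], [0.0854, -0.004, -0.005, -0.025, 0, 0, 0], [0.0854, -0.004, -0.005, -0.035, 0, 0, 0], [0.0854, -0.004, -0.005, -0.042, 0, 0, 0], [0.0854, -0.004, -0.005, -0.0445, 0, 0, 0], [0.0854, -0.004, -0.005, -0.0445, 0, 0, 0], [0.0854, -0.004, -0.005, -0.0445, 0, 0, 0]]]'

```text
time: 4.15
tool_pos: [0.5469, -0.3411, 0.0584]
tcp_rot: [2.236, 2.207, 0.009]
wrist_force: [-0.4, -0.2, -0.1]
width: 1.0
```

step_arm --motion '[[[0.06, 0, 0, 0, 0, 0, 0], [0.04, 0, 0, 0, 0, 0, 0], [0.03, 0, 0, 0, 0, 0, 0], [0.015, 0, 0, 0, 0, 0, 0], [0.01, 0, 0, 0, 0, 0, 0], [0.01, 0, 0, 0, 0, 0, 0], [0.01, 0, 0, 0, 0, 0, 0], [0.01, 0, 0, 0, 0, 0, 0]]]' --newtons 60

```text
time: 5.15
tool_pos: [0.5468, -0.3411, 0.0584]
tcp_rot: [-2.236, -2.207, -0.009]
wrist_force: [-1.0, 0.4, 0.4]
width: 0.273
```

step_arm --motion '[[[0.01, 0, 0, 0.005, 0, 0, 0], [0.01, 0, 0, 0.02, 0, 0, 0], [0.01, 0, 0, 0.045, 0, 0, 0], [0.01, 0, 0, 0.075, 0, 0, 0], [0.01, 0, 0.01, 0.105, 0, 0, -3], [0.01, 0, 0.03, 0.135, 0, 0, -8], [0.01, 0, 0.06, 0.165, 0, 0, -14], [0.01, 0, 0.09, 0.19, 0, 0, -20]]]'

```text
time: 6.15
tool_pos: [0.5462, -0.2501, 0.2496]
tcp_rot: [2.588, 1.78, 0.009]
wrist_force: [1.4, -0.4, -5.4]
width: 0.271
```

step_arm --motion '[[[0.01, 0, 0.04, 0.02, 0, 0, -5], [0.01, 0, 0.09, 0.04, 0, 0, -12], [0.01, 0, 0.14, 0.06, 0, 0, -19], [0.01, 0, 0.19, 0.07, 0, 0, -26], [0.01, 0, 0.24, 0.07, 0, 0, -33], [0.01, 0, 0.29, 0.07, 0, 0, -40], [0.01, 0, 0.34, 0.07, 0, 0, -46], [0.01, 0, 0.38, 0.07, 0, 0, -50]]]'

```text
time: 7.15
tool_pos: [0.545, 0.1319, 0.3195]
tcp_rot: [3.096, 0.516, 0.006]
wrist_force: [0.5, -0.1, -6.2]
width: 0.273
```

```bash
python3 - <<'E'
from h import *
s=read_state(); print(s["time"],s["tool_pos"],R.from_rotvec(s["tcp_rot"]).as_matrix().round(3).tolist(),s["q"].round(2),s["wrist_force"],s["width"])
c=get_calibration("wrist"); im,d=read_camera("wrist"); cv2.imwrite("pics/w2.png",im); np.savez("w2.npz",d=d,T=c["world_from_camera"],im=im)
W=cloud("wrist",d,c); print(W[240,320],W[100,320])
E
```

```text
7.15 [0.54496048 0.13187046 0.3195065 ] [[0.946, 0.324, 0.004], [0.325, -0.946, -0.002], [0.003, 0.003, -1.0]] [ 0.19  0.01  1.77 -0.    1.36  1.44] [ 0.51236979 -0.12144819 -6.20448805] 0.2726076619089985
[0.57986372 0.14607816 0.33246654] [6.61337568e-01 1.79994284e-01 3.54783304e-05]
```

View pics/w2.png

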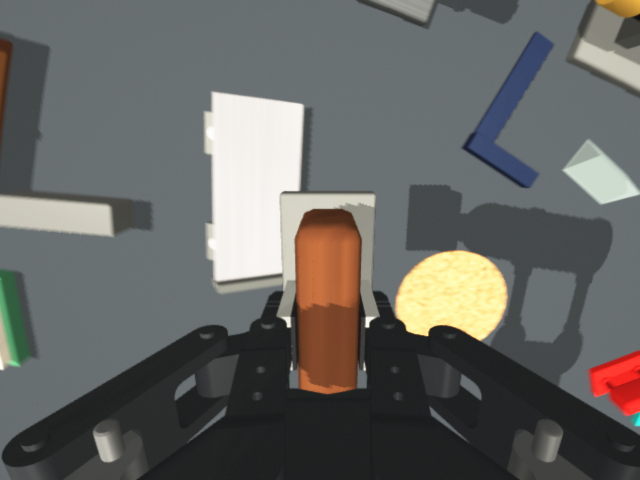

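```bash
cat > fit.py <<'E'
from h import *
def analyse(name,d,cal):
    W=cloud("wrist" if name=="wrist" else name,d,cal); P=W.reshape(-1,3); P=P[np.isfinite(P[:,0])]
    f=P[(P[:,0]>.38)&(P[:,0]<.68)&(P[:,1]>.11)&(P[:,1]<.32)&(P[:,2]>.012)&(P[:,2]<.1)]
    g=f[(f[:,0]>.48)&(f[:,0]<.60)&(f[:,1]>.18)&(f[:,1]<.25)]
    for _ in range(4):
        m=g.mean(0); n=np.linalg.svd(g-m,full_matrices=False)[2][2]; n*=np.sign(n[2]); g=g[abs((g-m)@n)<.003]
    yaw=np.arctan2(-n[1],-n[0]); 
    print(name,"slope",np.degrees(np.arccos(n[2])).round(2),"upslope yaw",np.degrees(yaw).round(2),len(g))
    on=f[abs((f-m)@n)<.003]
    # edge yaw: refine by high-side and low-side lines in face coordinates
    for it in range(2):
        X=np.array([np.cos(yaw)*np.cos(np.pi/6),np.sin(yaw)*np.cos(np.pi/6),.5]); Y=np.array([-np.sin(yaw),np.cos(yaw),0]); N=np.cross(X,Y)
        x=(on-m)@X; y=(on-m)@Y
        e=[]
        bins=np.arange(np.percentile(y,5),np.percentile(y,95),.008)
        hi=np.array([(b+.004,np.percentile(x[(y>=b)&(y<b+.008)],99)) for b in bins if ((y>=b)&(y<b+.008)).sum()>20])
        k=np.ones(len(hi),bool)
        for _ in range(3): s,o=np.polyfit(hi[k,0],hi[k,1],1); k=abs(hi[:,1]-s*hi[:,0]-o)<.003
        print("  hi-edge slope deg",np.degrees(np.arctan(s)).round(2),"at",o.round(4),k.sum(),len(k))
        yaw2=yaw-np.arctan(s)
        yo=[np.percentile(y[(x>=a)&(x<a+.01)],.5) for a in np.arange(-.03,.03,.01)]; yc=[np.percentile(y[(x>=a)&(x<a+.01)],99.5) for a in np.arange(-.03,.03,.01)]
        lo=[np.percentile(x[(y>=a)&(y<a+.01)],1) for a in np.arange(-.08,.06,.01)]
        print("  open",np.round(yo,4),"cheek",np.round(yc,4),"lo",np.round(lo,4))
        oc=m+X*(o-.052)+Y*(np.median(yo)+.110); print("  face centre est",oc.round(4), "from lo:",np.round(np.median(lo)+.052-o,4))
        if it==0: yaw=yaw2; print("  yaw->",np.degrees(yaw).round(2))
    q=P[(P[:,0]>.36)&(P[:,0]<.58)&(P[:,1]>-.2)&(P[:,1]<.02)&(P[:,2]>.002)&(P[:,2]<.0065)]
    im=np.zeros((600,600),np.uint8); ij=((q[:,:2]-[.2,-.4])*1000).astype(int); im[ij[:,1],ij[:,0]]=255
    im=cv2.morphologyEx(im,cv2.MORPH_CLOSE,np.ones((7,7))); im=cv2.morphologyEx(im,cv2.MORPH_OPEN,np.ones((15,15)))
    cs=cv2.findContours(im,0,2)[0]
    if cs: c=max(cs,key=cv2.contourArea); (a,b),r=cv2.minEnclosingCircle(c); print("  mat",a/1000+.2,b/1000-.4,r)
if __name__=="__main__":
    z=np.load("w2.npz"); c=get_calibration("wrist"); c["world_from_camera"]=z["T"]; analyse("wrist",z["d"],c)
    for n in ["top","scene"]: analyse(n,np.load(n+"0.npz")["d"],get_calibration(n))
E
python3 fit.py
```

```text
wrist slope 30.26 upslope yaw 105.03 6525
  hi-edge slope deg -0.01 at 0.0466 24 24
  open [-0.0963 -0.0962 -0.0958 -0.0957 -0.0954 -0.0957] cheek [0.1135 0.1136 0.1138 0.1134 0.1128 0.1123] lo [-0.0561 -0.0551 -0.0562 -0.0555 -0.0553 -0.0561 -0.0552 -0.0555 -0.0554
 -0.0277 -0.029  -0.0292 -0.0294 -0.031  -0.0316]
  face centre est [0.5291 0.2091 0.0459] from lo: -0.0498
  yaw-> 105.04
  hi-edge slope deg -0.0 at 0.0466 24 24
  open [-0.0963 -0.0962 -0.0958 -0.0957 -0.0954 -0.0958] cheek [0.1135 0.1136 0.1138 0.1134 0.1128 0.1123] lo [-0.0561 -0.0551 -0.0562 -0.0555 -0.0553 -0.0561 -0.0552 -0.0554 -0.0554
 -0.0277 -0.029  -0.0292 -0.0294 -0.031  -0.0316]
  face centre est [0.5291 0.2091 0.0459] from lo: -0.0498
  mat 0.46671353149414063 -0.0897812194824219 82.42865753173828
top slope 30.53 upslope yaw 104.89 704
  hi-edge slope deg -0.25 at 0.0483 23 24
  open [-0.0945 -0.0986 -0.0933 -0.0948 -0.0974 -0.0974] cheek [0.1203 0.1206 0.1113 0.1099 0.1209 0.1112] lo [-0.0485 -0.0543 -0.0542 -0.053  -0.0508 -0.053  -0.0508 -0.0538 -0.055
 -0.0557 -0.0528 -0.0578 -0.0497 -0.0494 -0.0532]
 
[... 541 characters left out ...]
0466 25 25
  open [-0.0988 -0.0985 -0.0985 -0.0968 -0.0971 -0.0967] cheek [0.1149 0.1127 0.115  0.1134 0.1131 0.1138] lo [-0.054  -0.0554 -0.0549 -0.0546 -0.0562 -0.0553 -0.0555 -0.0569 -0.0541
 -0.0558 -0.0552 -0.0568 -0.0544 -0.0554 -0.0566]
  face centre est [0.5318 0.2076 0.0456] from lo: -0.05
  yaw-> 104.93
  hi-edge slope deg -0.04 at 0.0466 25 25
  open [-0.0987 -0.0984 -0.0985 -0.0968 -0.0972 -0.0975] cheek [0.1148 0.1145 0.115  0.1134 0.1129 0.1137] lo [-0.0543 -0.0557 -0.0551 -0.0547 -0.0563 -0.0554 -0.0556 -0.0569 -0.0541
 -0.0557 -0.0551 -0.0567 -0.0542 -0.0552 -0.0545]
  face centre est [0.5321 0.2075 0.0456] from lo: -0.0498
  mat 0.46925 -0.09050000000000002 85.77779388427734
```

```bash
cat > goal.py <<'E'
from h import *
a=np.radians(105.0); C=np.array([.5293,.2090,.045])
X=np.array([np.cos(a)*.8660,np.sin(a)*.8660,.5]); Y=np.array([-np.sin(a),np.cos(a),0]); N=np.cross(X,Y)
def rep():
    s=read_state(); p=s["tool_pos"]-C; Rc=R.from_rotvec(s["tcp_rot"]); Rt=R.from_matrix(np.c_[-Y,-X,-N])
    F=s["wrist_force"]; print("t",round(s["time"],2),"face xyz mm",(1000*np.array([p@X,p@Y,p@N])).round(1),"turn err deg(world)",np.degrees((Rt*Rc.inv()).as_rotvec()).round(2),"F face",np.array([F@X,F@Y,F@N]).round(2),"F",F.round(2),"q",s["q"].round(2))
    return s
def shift(s,yl,h,xl=0): print("shift to",yl,h,(C+X*xl+Y*yl+N*h-s["tool_pos"]).round(4))
E
python3 -c "
from goal import *
s=rep(); shift(s,.05,.10); print(X,Y,N)"
```

```text
t 7.2 face xyz mm [ 73.2   3.8 274.5] turn err deg(world) [28.48  8.98 -3.76] F face [ 1.12 -2.4  -8.04] F [ 1.02  5.45 -6.4 ] q [0.2  0.01 1.77 0.   1.36 1.44]
shift to 0.05 0.1 [-0.0508  0.0111 -0.1878]
[-0.22413729  0.83649177  0.5       ] [-0.96592583 -0.25881905  0.        ] [ 0.12940952 -0.48296291  0.866     ]
```

step_arm --motion '[[[0.01, -0.005, 0.001, -0.015, 4, 1.2, -0.5], [0.01, -0.013, 0.003, -0.04, 9, 2.8, -1.2], [0.01, -0.021, 0.005, -0.065, 14, 4.4, -1.9], [0.01, -0.029, 0.007, -0.09, 19, 6, -2.6], [0.01, -0.037, 0.009, -0.115, 24, 7.6, -3.2], [0.01, -0.045, 0.01, -0.14, 28.5, 9, -3.8], [0.01, -0.05, 0.011, -0.16, 28.5, 9, -3.8], [0.01, -0.051, 0.011, -0.17, 28.5, 9, -3.8]]]'

```text
time: 8.2
tool_pos: [0.4928, 0.1475, 0.1482]
tcp_rot: [-2.599, -0.342, 0.094]
wrist_force: [0.3, -1.2, -5.1]
width: 0.272
```

```bash
python3 -c "
from goal import *
s=rep(); shift(s,.05,.072)"
```

```text
t 8.2 face xyz mm [  8.4  51.1 114.4] turn err deg(world) [ 0.07 -0.1   0.  ] F face [-3.62  0.06 -3.75] F [ 0.27 -1.23 -5.06] q [-0.06  0.14  2.04  0.53  1.19  0.98]
shift to 0.05 0.072 [-0.0025  0.0138 -0.0409]
```

step_arm --motion '[[[0.01, 0, 0.002, -0.006, 0, 0, 0], [0.01, -0.001, 0.005, -0.014, 0, 0, 0], [0.01, -0.002, 0.009, -0.024, 0, 0, 0], [0.01, -0.0025, 0.012, -0.034, 0, 0, 0], [0.01, -0.0025, 0.0138, -0.041, 0, 0, 0], [0.01, -0.0025, 0.0138, -0.041, 0, 0, 0], [0.01, -0.0025, 0.0138, -0.041, 0, 0, 0], [0.01, -0.0025, 0.0138, -0.041, 0, 0, 0]]]'

```text
time: 9.2
tool_pos: [0.4908, 0.1612, 0.1077]
tcp_rot: [-2.6, -0.341, 0.093]
wrist_force: [0.6, -0.9, -6.7]
width: 0.27
```

```bash
python3 -c "
from goal import *
s=rep(); shift(s,.05,.0522); shift(s,.05,.058)
im,d=read_camera('scene'); cv2.imwrite('pics/s2.png',cv2.resize(im[190:350,330:490],(640,640)))
im,d=read_camera('wrist'); cv2.imwrite('pics/w3.png',im);rep();rep()"
```

```text
t 9.2 face xyz mm [-0.  49.6 72.4] turn err deg(world) [ 0.06 -0.05  0.02] F face [-4.2  -0.35 -5.31] F [ 0.6  -0.85 -6.7 ] q [-0.04  0.19  2.07  0.56  1.11  0.96]
shift to 0.05 0.0522 [-0.003   0.0096 -0.0174]
shift to 0.05 0.058 [-0.0023  0.0068 -0.0124]
t 9.3 face xyz mm [-0.  49.7 72.3] turn err deg(world) [ 0.07 -0.05  0.01] F face [-2.35  0.62 -4.91] F [-0.7   0.24 -5.43] q [-0.04  0.19  2.07  0.56  1.11  0.96]
t 9.3 face xyz mm [-0.  49.7 72.3] turn err deg(world) [ 0.07 -0.05  0.01] F face [-2.35  0.62 -4.91] F [-0.7   0.24 -5.43] q [-0.04  0.19  2.07  0.56  1.11  0.96]
```

View pics/s2.png

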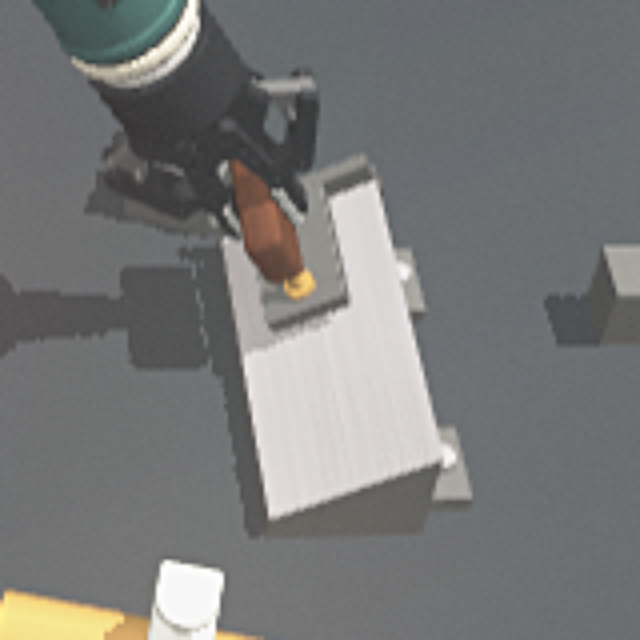

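View pics/w3.png

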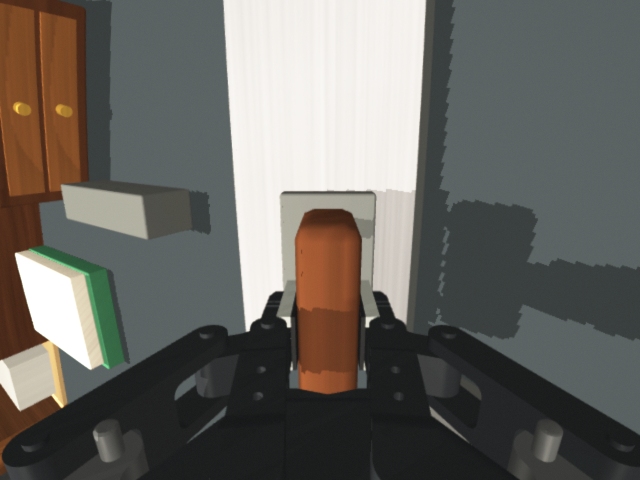

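step_arm --motion '[[[0.01, -0.0003, 0.0012, -0.0022, 0, 0, 0], [0.01, -0.0006, 0.0024, -0.0044, 0, 0, 0], [0.01, -0.001, 0.0036, -0.0066, 0, 0, 0], [0.01, -0.0014, 0.0048, -0.0088, 0, 0, 0], [0.01, -0.0018, 0.006, -0.011, 0, 0, 0], [0.01, -0.0022, 0.007, -0.0126, 0, 0, 0], [0.01, -0.0022, 0.007, -0.0126, 0, 0, 0], [0.01, -0.0022, 0.007, -0.0126, 0, 0, 0]]]'

```text
time: 10.3
tool_pos: [0.4886, 0.1681, 0.0952]
tcp_rot: [-2.6, -0.342, 0.093]
wrist_force: [-2.3, -4.4, -0.8]
width: 0.271
```

```bash
python3 -c "
from goal import *
for i in range(4): s=rep(); read_camera('wrist')
shift(s,.05,.0522)"
```

```text
t 10.3 face xyz mm [-0.  49.9 58. ] turn err deg(world) [ 0.08 -0.04  0.01] F face [-3.58  3.32  1.16] F [-2.25 -4.41 -0.79] q [-0.03  0.21  2.08  0.57  1.09  0.95]
t 10.35 face xyz mm [-0.1 49.9 58. ] turn err deg(world) [ 0.08 -0.04  0.01] F face [-3.4   2.94  1.3 ] F [-1.91 -4.23 -0.57] q [-0.03  0.21  2.08  0.57  1.09  0.95]
t 10.4 face xyz mm [-0.  49.9 57.9] turn err deg(world) [ 0.07 -0.04  0.01] F face [-3.09  3.18  0.46] F [-2.32 -3.63 -1.15] q [-0.03  0.21  2.08  0.57  1.09  0.95]
t 10.45 face xyz mm [-0.  49.9 57.9] turn err deg(world) [ 0.07 -0.04  0.01] F face [-3.28  2.35  1.77] F [-1.3  -4.21 -0.11] q [-0.03  0.21  2.08  0.57  1.09  0.95]
shift to 0.05 0.0522 [-0.0008  0.0028 -0.0049]
```

step_arm --motion '[[[0.01, -0.0001, 0.0004, -0.0008, 0, 0, 0], [0.01, -0.0002, 0.0009, -0.0016, 0, 0, 0], [0.01, -0.0003, 0.0014, -0.0024, 0, 0, 0], [0.01, -0.0004, 0.0019, -0.0032, 0, 0, 0], [0.01, -0.0006, 0.0024, -0.0043, 0, 0, 0], [0.01, -0.0006, 0.0024, -0.0043, 0, 0, 0], [0.01, -0.0006, 0.0024, -0.0043, 0, 0, 0], [0.01, -0.0006, 0.0024, -0.0043, 0, 0, 0]]]'

```text
time: 11.5
tool_pos: [0.4879, 0.1704, 0.091]
tcp_rot: [-2.6, -0.342, 0.093]
wrist_force: [-3.0, -5.9, 2.3]
width: 0.273
```

```bash
python3 -c "
from goal import *
for i in range(3): s=rep(); read_camera('wrist')
shift(s,.02,.0530)"
```

```text
t 11.5 face xyz mm [-0.  50.  53.1] turn err deg(world) [ 0.08 -0.05 -0.  ] F face [-3.1   4.41  4.41] F [-2.99 -5.86  2.27] q [-0.02  0.21  2.09  0.57  1.08  0.95]
t 11.55 face xyz mm [-0.  50.  53.1] turn err deg(world) [ 0.08 -0.05 -0.  ] F face [-2.8   4.21  4.07] F [-2.91 -5.39  2.12] q [-0.02  0.21  2.09  0.57  1.08  0.95]
t 11.6 face xyz mm [-0.  50.  53.1] turn err deg(world) [ 0.08 -0.05 -0.01] F face [-3.01  4.44  3.95] F [-3.1  -5.58  1.91] q [-0.02  0.21  2.09  0.57  1.08  0.95]
shift to 0.02 0.053 [ 0.0289  0.0078 -0.0001]
```

step_arm --motion '[[[0.01, 0.0035, 0.0009, 0, 0, 0, 0], [0.01, 0.007, 0.0019, 0, 0, 0, 0], [0.01, 0.0105, 0.0028, 0, 0, 0, 0], [0.01, 0.014, 0.0037, 0, 0, 0, 0], [0.01, 0.0175, 0.0047, 0, 0, 0, 0], [0.01, 0.021, 0.0056, 0, 0, 0, 0], [0.01, 0.0245, 0.0066, 0, 0, 0, 0], [0.01, 0.028, 0.0075, 0, 0, 0, 0]]]'

```text
time: 12.65
tool_pos: [0.5154, 0.1779, 0.091]
tcp_rot: [-2.599, -0.343, 0.095]
wrist_force: [-4.3, -5.7, 2.3]
width: 0.272
```

```bash
python3 -c "
from goal import *
s=rep();print(s['joint_vel'].round(3))"
```

```text
t 12.65 face xyz mm [ 0.1 21.5 53.1] turn err deg(world) [ 0.07 -0.12 -0.05] F face [-2.67  5.6   4.25] F [-4.26 -5.74  2.35] q [-0.01  0.26  2.03  0.58  1.08  0.97]
[ 0.014  0.045 -0.062 -0.     0.006  0.017]
```

step_arm --motion '[[[0.01, 0.0039, 0.001, 0, 0, 0, 0], [0.01, 0.0074, 0.002, 0, 0, 0, 0], [0.01, 0.0109, 0.0029, 0, 0, 0, 0], [0.01, 0.0144, 0.0039, 0, 0, 0, 0], [0.01, 0.0178, 0.0048, 0, 0, 0, 0], [0.01, 0.0213, 0.0057, 0, 0, 0, 0], [0.01, 0.0248, 0.0067, 0, 0, 0, 0], [0.01, 0.0283, 0.0076, 0, 0, 0, 0]]]'

```text
time: 13.65
tool_pos: [0.5431, 0.1854, 0.0911]
tcp_rot: [-2.599, -0.343, 0.097]
wrist_force: [-3.9, -5.4, 2.0]
width: 0.27
```

```bash
python3 -c "
from goal import *
s=rep()"
```

```text
t 13.65 face xyz mm [ 0.2 -7.2 53.1] turn err deg(world) [ 0.06 -0.21 -0.09] F face [-2.67  5.16  3.87] F [-3.88 -5.44  2.02] q [0.01 0.31 1.96 0.57 1.09 0.99]
```

step_arm --motion '[[[0.01, 0.0039, 0.001, 0, 0, 0.1, 0.05], [0.01, 0.0074, 0.002, 0, 0, 0.2, 0.1], [0.01, 0.0109, 0.0029, 0, 0, 0.2, 0.1], [0.01, 0.0144, 0.0039, 0, 0, 0.2, 0.1], [0.01, 0.0178, 0.0048, 0, 0, 0.2, 0.1], [0.01, 0.0213, 0.0057, 0, 0, 0.2, 0.1], [0.01, 0.0248, 0.0066, 0, 0, 0.2, 0.1], [0.01, 0.0283, 0.0075, 0, 0, 0.2, 0.1]]]'

```text
time: 14.65
tool_pos: [0.5708, 0.1928, 0.0911]
tcp_rot: [-2.598, -0.344, 0.105]
wrist_force: [-3.9, -5.6, 2.8]
width: 0.273
```

```bash
python3 -c "
from goal import *
s=rep();shift(s,-.065,.053)"
```

```text
t 14.65 face xyz mm [  0.2 -35.9  53.1] turn err deg(world) [ 0.05 -0.5  -0.24] F face [-2.4   5.16  4.59] F [-3.85 -5.56  2.78] q [0.02 0.36 1.9  0.57 1.11 1.01]
shift to -0.065 0.053 [ 0.0282  0.0074 -0.0002]
```

step_arm --motion '[[[0.01, 0.0039, 0.001, 0, 0, -0.1, -0.05], [0.01, 0.0074, 0.002, 0, 0, -0.2, -0.1], [0.01, 0.0109, 0.0029, 0, 0, -0.3, -0.15], [0.01, 0.0144, 0.0038, 0, 0, -0.4, -0.2], [0.01, 0.0178, 0.0047, 0, 0, -0.5, -0.25], [0.01, 0.0213, 0.0056, 0, 0, -0.5, -0.25], [0.01, 0.0248, 0.0065, 0, 0, -0.5, -0.25], [0.01, 0.0283, 0.0074, 0, 0, -0.5, -0.25]]]'

```text
time: 15.65
tool_pos: [0.5984, 0.2001, 0.0911]
tcp_rot: [-2.599, -0.342, 0.094]
wrist_force: [-4.0, -5.5, 1.6]
width: 0.275
```

```bash
python3 -c "
from goal import *
s=rep()
im,d=read_camera('wrist'); cv2.imwrite('pics/w4.png',im)
c=get_calibration('wrist'); np.savez('w4.npz',d=d,T=c['world_from_camera'])
W=cloud('wrist',d,c)-C; F=np.dstack([W@X,W@Y,W@N])
for u in (290,328,365,250,400):
    print(u,[(v,*(F[v,u]*1000).round(1)) for v in range(150,230,8)])
rep()"
```

```text
t 15.65 face xyz mm [  0.1 -64.5  53.2] turn err deg(world) [ 0.05 -0.09 -0.03] F face [-2.83  5.32  3.54] F [-4.04 -5.45  1.65] q [0.03 0.4  1.84 0.57 1.11 1.02]
290 [(150, np.float64(25.9), np.float64(-131.0), np.float64(-67.5)), (158, np.float64(25.9), np.float64(-125.5), np.float64(-65.9)), (166, np.float64(26.2), np.float64(-119.9), np.float64(-67.7)), (174, np.float64(26.4), np.float64(-114.3), np.float64(-67.4)), (182, np.float64(23.5), np.float64(-111.4), np.float64(-40.1)), (190, np.float64(19.0), np.float64(-111.5), np.float64(1.4)), (198, np.float64(17.8), np.float64(-109.1), np.float64(13.4)), (206, np.float64(18.1), np.float64(-104.9), np.float64(11.9)), (214, np.float64(18.1), np.float64(-101.1), np.float64(12.7)), (222, np.float64(18.2), np.float64(-97.2), np.float64(13.4))]
328 [(150, np.float64(-0.7), np.float64(-131.0), np.float64(-50.9)), (158, np.float64(-0.7), np.float64(-125.9), np.float64(-52.7)), (166, np.float64(-0.7), np.float64(-120.7), np.float64(-51.3)), (174, np.float64(-0.7), np.float64(-115.5), np.float64(-50.9)), (182, np.float64(-0.7), np.float64(-11
[... 1725 characters left out ...]
4(-126.8), np.float64(-26.9)), (166, np.float64(-43.2), np.float64(-122.2), np.float64(-26.6)), (174, np.float64(-43.4), np.float64(-117.5), np.float64(-26.5)), (182, np.float64(-43.8), np.float64(-112.7), np.float64(-26.9)), (190, np.float64(-38.0), np.float64(-111.4), np.float64(1.0)), (198, np.float64(-38.2), np.float64(-107.3), np.float64(1.0)), (206, np.float64(-38.3), np.float64(-103.1), np.float64(1.5)), (214, np.float64(-38.8), np.float64(-98.6), np.float64(0.4)), (222, np.float64(-38.7), np.float64(-94.6), np.float64(2.0))]
t 15.7 face xyz mm [  0.1 -65.1  53.3] turn err deg(world) [ 0.04 -0.05 -0.01] F face [-2.48  4.17  4.33] F [-2.91 -5.25  2.5 ] q [0.03 0.4  1.84 0.57 1.11 1.02]
```

View pics/w4.png

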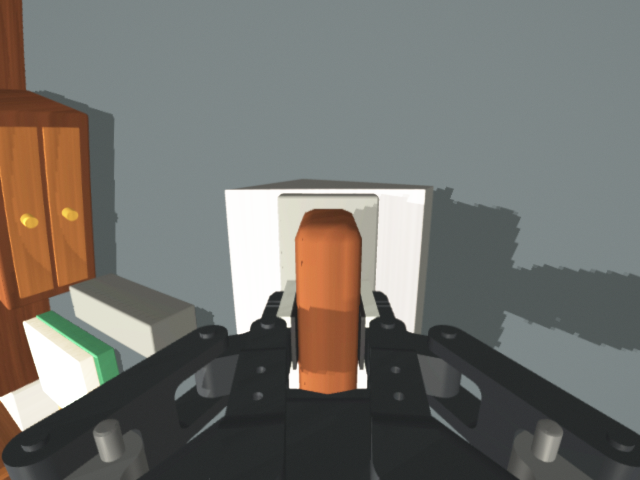

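At the end of the stroke the sole's leading edge (row 195) sits about 1 mm from level with the open end of the face (row 188). The sole is flat and the lap hasn't slipped in the grip. Next I lift off.

step_arm --motion '[[[0.01, 0.0006, -0.0024, 0.0043, 0, 0, 0], [0.01, 0.0019, -0.0072, 0.013, 0, 0, 0], [0.01, 0.0036, -0.0135, 0.0242, 0, 0, 0], [0.01, 0.0054, -0.0203, 0.0364, 0, 0, 0], [0.01, 0.007, -0.0266, 0.0476, 0, 0, 0], [0.01, 0, -0.05, 0.065, -4, -1.1, 0], [0.01, -0.015, -0.08, 0.08, -8, -2.2, 0], [0.01, -0.035, -0.11, 0.09, -13, -3.5, 0]]]'

```text
time: 16.7
tool_pos: [0.5644, 0.0889, 0.1828]
tcp_rot: [-2.834, -0.372, 0.052]
wrist_force: [0.1, -0.3, -5.1]
width: 0.268
```

```bash
cat > up.py <<'E'
from goal import *
s=rep(); t=np.radians(-75); Rt=R.from_matrix(np.c_[[np.cos(t+np.pi/2),np.sin(t+np.pi/2),0],[np.cos(t),np.sin(t),0],[0,0,-1]])
print(s["tool_pos"].round(4),"turn",np.degrees((Rt*R.from_rotvec(s["tcp_rot"]).inv()).as_rotvec()).round(2),"shift to hover",(np.array([.467,-.090,.10])-s["tool_pos"]).round(4))
E
python3 up.py
```

```text
t 16.7 face xyz mm [-39.4  -2.8 181.9] turn err deg(world) [13.17  3.56  0.06] F face [-2.81 -0.02 -4.32] F [ 0.09 -0.26 -5.15] q [-0.04  0.17  1.88  0.29  1.2   1.15]
[0.5644 0.0889 0.1828] turn [-15.81  -4.19   0.05] shift to hover [-0.0974 -0.1789 -0.0828]
```

step_arm --motion '[[[0.01, -0.015, -0.03, -0.002, -4, -1.1, 0], [0.01, -0.032, -0.06, -0.006, -8, -2.1, 0], [0.01, -0.05, -0.09, -0.012, -12, -3.2, 0], [0.01, -0.067, -0.12, -0.02, -15.8, -4.2, 0], [0.01, -0.082, -0.15, -0.032, -15.8, -4.2, 0], [0.01, -0.092, -0.17, -0.05, -15.8, -4.2, 0], [0.01, -0.097, -0.179, -0.062, -15.8, -4.2, 0], [0.01, -0.0975, -0.179, -0.068, -15.8, -4.2, 0]]]'

```text
time: 17.7
tool_pos: [0.4662, -0.0901, 0.1143]
tcp_rot: [-3.114, -0.405, 0.001]
wrist_force: [0.3, 0.1, -6.2]
width: 0.27
```

```bash
python3 up.py; python3 -c "
from h import *
read_camera('wrist')"; python3 up.py
```

```text
t 17.7 face xyz mm [-201.4  138.3  196.3] turn err deg(world) [28.9   7.68  0.15] F face [-3.04 -0.31 -5.35] F [ 0.28  0.13 -6.15] q [-0.24  0.02  2.16  0.    0.97  1.07]
[ 0.4662 -0.0901  0.1143] turn [-0.09 -0.04  0.16] shift to hover [ 0.0008  0.0001 -0.0143]
t 17.75 face xyz mm [-201.3  138.2  195.7] turn err deg(world) [28.9   7.68  0.11] F face [-3.65  0.46 -5.89] F [-0.39 -0.32 -6.92] q [-0.24  0.02  2.16  0.    0.97  1.07]
[ 0.4663 -0.0897  0.1139] turn [-0.09 -0.06  0.12] shift to hover [ 0.0007 -0.0003 -0.0139]
```

step_arm --motion '[[[0.01, 0.0005, 0, -0.005, 0, 0, 0], [0.01, 0.0005, 0, -0.013, 0, 0, 0], [0.01, 0.0005, 0, -0.021, 0, 0, 0], [0.01, 0.0005, 0, -0.029, 0, 0, 0], [0.01, 0.0005, 0, -0.036, 0, 0, 0], [0.01, 0.0005, 0, -0.041, 0, 0, 0], [0.01, 0.0005, 0, -0.044, 0, 0, 0], [0.01, 0.0005, 0, -0.046, 0, 0, 0]]]'

```text
time: 18.75
tool_pos: [0.4669, -0.0898, 0.0678]
tcp_rot: [-3.114, -0.406, 0.001]
wrist_force: [-0.0, -0.6, -6.0]
width: 0.269
```

step_arm --motion '[[[0.01, 0, 0, -0.001, 0, 0, 0], [0.01, 0, 0, -0.002, 0, 0, 0], [0.01, 0, 0, -0.003, 0, 0, 0], [0.01, 0, 0, -0.004, 0, 0, 0], [0.01, 0, 0, -0.005, 0, 0, 0], [0.01, 0, 0, -0.005, 0, 0, 0], [0.01, 0, 0, -0.005, 0, 0, 0], [0.01, 0, 0, -0.005, 0, 0, 0]]]'

```text
time: 19.75
tool_pos: [0.4671, -0.0898, 0.0629]
tcp_rot: [-3.114, -0.406, 0.0]
wrist_force: [-1.5, 1.0, -0.0]
width: 0.271
```

```bash
python3 up.py; python3 -c "
from h import *
im,d=read_camera('scene'); cv2.imwrite('pics/s5.png',cv2.resize(im[180:300,230:390],(800,600)))"; python3 up.py
```

```text
t 19.75 face xyz mm [-227.   137.4  151.8] turn err deg(world) [28.9   7.71  0.12] F face [ 1.13  1.15 -0.68] F [-1.45  0.97 -0.02] q [-0.24  0.1   2.19  0.    0.86  1.07]
[ 0.4671 -0.0898  0.0629] turn [-0.08 -0.03  0.13] shift to hover [-0.0001 -0.0002  0.0371]
t 19.8 face xyz mm [-227.1  137.5  151.8] turn err deg(world) [28.91  7.7   0.12] F face [ 0.63  2.5  -0.57] F [-2.63  0.15 -0.18] q [-0.24  0.1   2.19  0.    0.86  1.07]
[ 0.4671 -0.0898  0.0629] turn [-0.08 -0.03  0.13] shift to hover [-0.0001 -0.0002  0.0371]
```

View pics/s5.png

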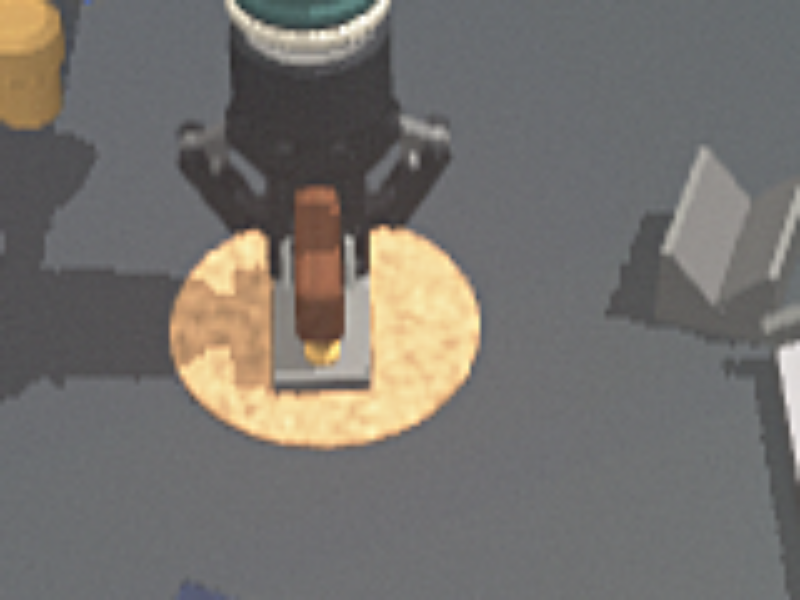

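The lap stands centred on the mat, and the wrist force z is about 0, so its weight is borne by the mat. I'll release it now.

step_arm --motion '[[[0.026, 0, 0, 0, 0, 0, 0], [0.03, 0, 0, 0, 0, 0, 0], [0.035, 0, 0, 0, 0, 0, 0], [0.045, 0, 0, 0, 0, 0, 0], [0.055, 0, 0, 0, 0, 0, 0], [0.065, 0, 0, 0, 0, 0, 0], [0.07, 0, 0, 0, 0, 0, 0], [0.07, 0, 0, 0, 0, 0, 0]]]' --newtons 20

```text
time: 20.8
tool_pos: [0.467, -0.0898, 0.0629]
tcp_rot: [-3.114, -0.406, 0.001]
wrist_force: [0.2, -0.5, -0.4]
width: 0.82
```

step_arm --motion '[[[0.07, 0, 0, 0.005, 0, 0, 0], [0.07, 0, 0, 0.02, 0, 0, 0], [0.07, 0, 0, 0.045, 0, 0, 0], [0.07, 0, 0, 0.075, 0, 0, 0], [0.07, 0, 0, 0.105, 0, 0, 0], [0.07, 0, 0, 0.13, 0, 0, 0], [0.07, 0, 0, 0.145, 0, 0, 0], [0.07, 0, 0, 0.15, 0, 0, 0]]]'

```text
time: 21.8
tool_pos: [0.4676, -0.09, 0.2144]
tcp_rot: [-3.115, -0.407, -0.003]
wrist_force: [0.5, -0.0, 0.1]
width: 0.823
```

```bash
python3 -c "
from h import *
s=read_state(); print(s['time'],s['tool_pos'],s['wrist_force'])
im,d=read_camera('scene'); cv2.imwrite('pics/s6.png',im)
c=get_calibration('wrist'); im,d=read_camera('wrist')
P=cloud('wrist',d,c).reshape(-1,3); P=P[np.isfinite(P[:,0])]; P=P[(abs(P[:,0]-.467)<.06)&(abs(P[:,1]+.09)<.06)]
for a,b in ((.055,.09),(.01,.03)):
    h=P[(P[:,2]>a)&(P[:,2]<b)]; print(np.median(h[:,2]),len(h),cv2.minAreaRect((h[:,:2]*1000).astype(np.float32)))
"
```

```text
21.8 [ 0.46764168 -0.08996129  0.21441405] [ 0.4805571  -0.03726102  0.14783757]
0.07425467895395682 2854 ((468.1006774902344, -89.8404312133789), (82.02086639404297, 23.964719772338867), 14.777725219726562)
0.016197156927334644 2201 ((467.1229553222656, -90.07655334472656), (89.93830108642578, 50.10307312011719), 14.859827995300293)
```

View pics/s6.png

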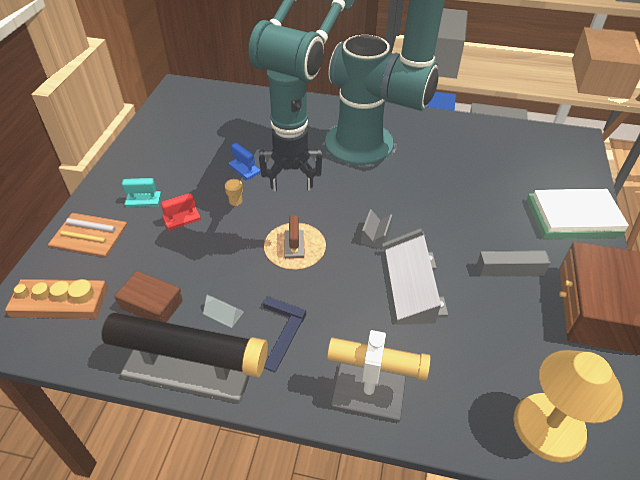

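The lap stands upright at the centre of the mat (pixel 294,240), and everything else is where it was.

```bash
python3 -c "
from workcell import *
print(finish_job())"
```

```text
the job is handed in; nothing more can be done
None
```

The job is done and handed in at about 22 s of the 54 s allowed. I lapped the face in one stroke with the mahogany-handled block, then stood it on the cork mat and let go.

- **Pressing:** I laid the sole flat on the sloping face with its end about 4.5 mm from the raised cheek. The spring was pressed in about 9 to 10 mm, judged from tool height and from wrist force. There is no direct reading of the spring, so that figure is inferred.
- **Stroke:** One pass of about 115 mm took 4 s. Tool height above the face stayed at 53.1–53.2 mm and the force stayed steady. The leading end finished within about 1 mm of level with the open end of the face.
- **Placing:** The last look showed the sole centred on the mat to within about 1 mm and upright, with the sole's top at 16 mm as expected. The gripper was well clear, and the other objects were not visibly moved.

**Imperfections:**
- In the third second of the stroke I corrected the tool's angle the wrong way, which gave about 0.5° of error. I took it out during the last second.
- A sideways force of 3 to 4 N was already there once the sole was pressed down, before the stroke began. It rose to about 5.5 N while sliding. I found no cause for it and saw no slip in the grip.

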